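Top up the spring-lift box magazine and latch its keeper bar

TASK

Load the two equal larger screw boxes, one on top of the other, into the spring-lift magazine: lower each gently between the guides, long side along the magazine, so that it lies flat on the platform (or on the first box) and the platform sinks under it; do not drop it in. Then swing the keeper bar across the mouth, over the spring ball and fully home against its stop, so that it stays latched over the stack.

Things in the scene. Friction and masses are not known exactly. Their poses are not given: they have to be found in the camera images.
- magazine: spring-lift box magazine, fixed to the table: grey sheet-steel base plate 130 x 190 mm (x, y) with two end channels 165 mm high, facing each other along y; the long sides (+x and -x) are open but for 18 mm lips at the four corners, leaving a 65 mm gap for fingers at all heights. Origin: centre of the footprint at table height, z up
- mouth (a point): centre of the magazine's mouth, at the top edge of the guides, 165 mm above the table; axes as the magazine's. Clear space between the guides 68 mm (x) by 101 mm (y), the top 8 mm flared outwards (lips reach out to x = +-43 mm). A box goes in with its 95 mm side along y
- platform (a joint): how far the sprung platform has sunk (m): 0 empty, its top 15 mm below the mouth; 0.112 at its lower stop. Flat plate 58 x 94 mm (x, y). Spring about 85 N/m, 0.4 N preload, well damped: each box sinks it 35 to 51 mm, so the top of the stack stays 8 to 35 mm below the mouth, and a box let go while it rests on it sinks slowly without bouncing
- box_a_mid (a point): card box of screws, 62 x 95 x 40 mm (x, y, z), about 0.4 kg, lying flat on the table; one of two identical ones. The point is its centre, 20 mm above its underside; its x axis runs along the short (62 mm) side, y along the 95 mm side, z up. Grip it across the short side
- box_b_mid (a point): card box of screws, 62 x 95 x 40 mm (x, y, z), about 0.4 kg, lying flat on the table; one of two identical ones. The point is its centre, 20 mm above its underside; its x axis runs along the short (62 mm) side, y along the 95 mm side, z up. Grip it across the short side
- keeper (a joint): angle of the keeper bar (rad): 0 to 0.4 parked, pointing away from the mouth over the magazine's +x -y corner; grows as it swings, counterclockwise from above, across the mouth; 2.2 fully home at its stop. From about 2.07 it rides over a sprung ball (some 3 to 5 N at the knob), passes the ball's top at 2.14 and is then held. Elsewhere it stays where it is left
- keeper_pivot (a point): on the vertical hinge axis of the keeper bar, at the height of the bar's axis: 70 mm towards -y from the magazine's centre, 176 mm above the table. The bar is a round steel rod, 10 mm thick, reaching 159 mm from this axis, just above the guides
- keeper_knob (a point): centre of the upright round knob on the keeper bar, moving with it, 105 mm from the hinge axis: 18 mm across, 34 mm tall, from 6 to 40 mm above the bar's axis; this point is 23 mm above the bar's axis, 199 mm above the table. It can be pinched from above or pushed from the side
- keeper_seat (a point): where the bar's axis lies at the catch when fully home: 70 mm towards +y from the magazine's centre, 176 mm above the table; the stop pin is on its -x side, the sprung ball on its +x side
Mind the look-alikes: they are no part of the job. Leave any turquoise look-alike of the part that bears box_a_mid alone.

How it is judged:
On the way, in this order (a step that is already met when the one before it is completed fails the run):
1. one box lies flat on the platform between the guides, let go, and the platform has sunk under it (((x of box_a_mid in the frame of magazine between -0.007 and 0.007 m and y of box_a_mid in the frame of magazine between -0.007 and 0.007 m and z of box_a_mid in the frame of magazine between 0.03 and 0.165 m and angle between box_a_mid's own z axis and vertical below 0.1 rad and contact force between box_a and the fingers below 0.3 N) or (x of box_b_mid in the frame of magazine between -0.007 and 0.007 m and y of box_b_mid in the frame of magazine between -0.007 and 0.007 m and z of box_b_mid in the frame of magazine between 0.03 and 0.165 m and angle between box_b_mid's own z axis and vertical below 0.1 rad and contact force between box_b and the fingers below 0.3 N)) and value of joint platform above 0.025 m), for 0.2 s.
2. both boxes lie stacked flat on the platform between the guides, let go, and the platform has sunk under both (x of box_a_mid in the frame of magazine between -0.007 and 0.007 m and y of box_a_mid in the frame of magazine between -0.007 and 0.007 m and z of box_a_mid in the frame of magazine between 0.03 and 0.165 m and angle between each of box_a_mid, box_b_mid's own z axis and vertical below 0.1 rad and contact force between each of box_a, box_b and the fingers below 0.3 N and x of box_b_mid in the frame of magazine between -0.007 and 0.007 m and y of box_b_mid in the frame of magazine between -0.007 and 0.007 m and z of box_b_mid in the frame of magazine between 0.03 and 0.165 m and value of joint platform above 0.058 m), for 0.2 s.
At the end, for the whole second after the job is handed in: both larger boxes lie one on the other on the sprung platform, centred between the guides to 7 mm, flat to 0.1 rad, below the mouth, at rest and let go; the platform is sunk more than 58 mm; the keeper bar is past the sprung ball and home (more than 2.165 of 2.2 rad) (all of step 2 and value of joint keeper above 2.165 rad and linear speed of each of box_a, box_b below 0.02 m/s); the robot touches nothing.
It fails at once if a box is dropped or thrown into the magazine (faster than 0.5 m/s in or just over the mouth) (x of box_a_mid in the frame of magazine between -0.03 and 0.03 m and y of box_a_mid in the frame of magazine between -0.03 and 0.03 m and z of box_a_mid in the frame of magazine below 0.195 m and linear speed of box_a above 0.5 m/s).
It fails at once if a box is dropped or thrown into the magazine (faster than 0.5 m/s in or just over the mouth) (x of box_b_mid in the frame of magazine between -0.03 and 0.03 m and y of box_b_mid in the frame of magazine between -0.03 and 0.03 m and z of box_b_mid in the frame of magazine below 0.195 m and linear speed of box_b above 0.5 m/s).
It also fails if it takes over 72 s, if anything falls off the work surface, if the arm or the gripper's body presses on something with over 40 N, if the wrist force passes 120 N, or if a joint passes its speed limit or range.

ROBOT

A 6-joint arm with a two-finger parallel gripper is mounted at the origin on the work surface; the furniture and walls round the work are solid. World frame = base frame: x ahead of the robot, y to its left, z up, the work surface at z = 0. Lengths are in m, angles in rad, forces in N, time in s.
With the tool pointing down it reaches from about 0.425 to 1.125 m from the base axis. Payload 14.9 kg.
Tool frame: the origin (TCP) lies at the very end of the fingers, on their centre line; the grasp point (between the pads) lies 19 mm behind it; z points along the fingers, y is the line along which they close (so a half turn about z gives the same grasp; the last joint's range is limited). The gripper opens to 91 mm and grips with 3 to 60 N. Pads are 32 mm wide; open, the fingers measure 118 mm over their backs; the gripper's body (76 mm by 178 mm) begins 60 mm behind the grasp point.
Start: joints at [1.29, 0.379, 1.734, -0, 1.028, -0.033], TCP at [0.172, 0.679, 0.214] pointing down, gripper open.
Joint ranges: [-2.77, 2.77], [-0.74, 2.19], [0, 2.66], [-1.06, 4.2], [0.31, 2.87], [-3.08, 3.08]. Speed limits (rad/s): [1.89, 1.89, 2.39, 3.14, 3.14, 3.14].

INTERFACE

Orientations are given as [roll, pitch, yaw] about the fixed x, y, z axes, in that order (R = Rz(yaw) Ry(pitch) Rx(roll)).
In Python, from plant import arm gives the robot as it stands.
- The arm moves only by the tool servo_tool, never from a script. Its argument "increments" is a list of rows, each a list of 7 numbers: the finger opening in m, from 0 to 0.0912, then the shift along the tool's x, y, z in m, then the turn, a rotation vector about the tool's x, y, z in degrees. In form: [[claw, x, y, z, rx, ry, rz], ...]. A call has 1 to 8 rows; each row is the pose to reach, as a shift and turn from the pose commanded when the call began, along the tool's axes at that moment; what a row does not reach only later rows make up. A row lasts 1/8 s, in which the tool goes at most 62.5 mm and 10.7 degrees, less where a joint would pass 70% of its speed; a pose out of reach is approached as far as the arm can. A call with a gripper value outside its range is refused whole. The fingers move at their own pace and stop on an object; "force" is the grip in N (left out, the last holds). Time passes only in rows, so rows that repeat a pose let the fingers close. It gives the time, the measured TCP pose, the force, the opening and the grip force at its end, in the units of the state.
- arm.read_state(): the state, without advancing time (a new reading comes with each control period).
- arm.snapshot(name): name is "scene" or "top"; returns a dict with "frame" (480x640x3 uint8, red, green, blue), "fov_y" (degrees; the focal length in pixels is half the picture's height over the tangent of half this angle, whatever the lens; pixels are square), "cx", "cy" (the principal point, pixels), "cam_to_world" (4x4, takes a point from camera to world coordinates). Camera axes: x right, y down, z forward; pixel columns grow to the right and rows downward; lengths in m; the calibration is good to about 2 mm. A picture is of the moment at which its call begins. There is no depth.
- arm.hand_in(): hands the job in; it is judged then, once.
The state is a dict: "time_s": time; "joint_positions": joint angles; "qvel": joint speeds; "tau": joint torques, N m; "eef_pos": TCP position; "ee_rot": TCP orientation; "wrist_force": force on the tool from outside, world axes, zero at the start; "moment": the same for the moment, N m; "width": finger opening in m; "grip_force": force on a finger pad.
Only numpy, scipy, OpenCV 4.12 (cv2) and the standard library are available. Lean on these libraries where they do the work, as an engineer would, in place of code of your own. Each camera call takes 0.05 s, during which the arm holds its last target. There are 200 camera calls.

## Working session

There is one attempt and no reset: what is moved stays moved. The work goes in short steps, Python scripts to look and compute and a tool call to move; the robot and the scene stay as the last step left them, time stands still between calls to the robot, and variables do not carry over. Pictures are saved under pics/ and viewed, at most 10 in all, crops included, and the job is handed in when it is done.

Besides the shell and the picture viewer there is one more tool, called after ">>>" as a command line: name --pt "numbers of a row" for each row, then --argument value for the rest. servo_tool: Moves the arm, as the interface text tells. Its arguments: {"type":"object","properties":{"increments":{"type":"array","items":{"type":"array","items":{"type":"number"}}},"force":{"type":"number"}},"required":["increments"]}

```bash
mkdir -p pics; ls; cat > h.py <<'E'
import numpy as np, cv2
from plant import arm
def snap(n,f=None):
    s=arm.snapshot(n)
    if f: cv2.imwrite('pics/'+f,s['frame'][:,:,::-1])
    return s
def ray(s,u,v):
    H=s['frame'].shape[0]; f=H/2/np.tan(np.radians(s['fov_y'])/2)
    T=np.array(s['cam_to_world']); d=T[:3,:3]@np.array([(u-s['cx'])/f,(v-s['cy'])/f,1]); return T[:3,3],d
def onz(s,u,v,z):
    o,d=ray(s,u,v); return o+d*(z-o[2])/d[2]
def proj(s,p):
    H=s['frame'].shape[0]; f=H/2/np.tan(np.radians(s['fov_y'])/2)
    T=np.array(s['cam_to_world']); c=T[:3,:3].T@(np.array(p)-T[:3,3]); return np.array([s['cx']+f*c[0]/c[2],s['cy']+f*c[1]/c[2]])
E
python3 - <<'E'
from h import *
for n in('top','scene'):
    s=snap(n,n+'0.png'); print(n,s['fov_y'],s['cx'],s['cy'],np.round(s['cam_to_world'],3).tolist())
st=arm.read_state(); print({k:np.round(v,3).tolist() for k,v in st.items()})
E
```

```text
pics
top 56.00348116626555 330.52605647196964 245.25233208400658 [[-0.004, -0.997, 0.071, 0.426], [-1.0, 0.005, 0.004, 0.026], [-0.004, -0.071, -0.997, 1.017], [0.0, 0.0, 0.0, 1.0]]
scene 49.24225340920557 318.187045924846 238.90856812713213 [[0.695, -0.523, 0.494, -0.006], [-0.719, -0.487, 0.496, -0.459], [-0.019, -0.7, -0.714, 0.812], [0.0, 0.0, 0.0, 1.0]]
{'time_s': 0.1, 'joint_positions': [1.29, 0.379, 1.735, 0.0, 1.028, -0.033], 'qvel': [0.0, -0.001, -0.0, 0.0, -0.002, 0.0], 'tau': [-0.001, -76.504, -43.529, 0.065, 0.04, 0.0], 'eef_pos': [0.172, 0.678, 0.213], 'ee_rot': [-3.141, -0.0, 2.894], 'wrist_force': [-0.421, -0.118, 0.595], 'moment': [0.022, 0.009, 0.012], 'grip_force': 0.0, 'width': 0.091}
```

View pics/top0.png

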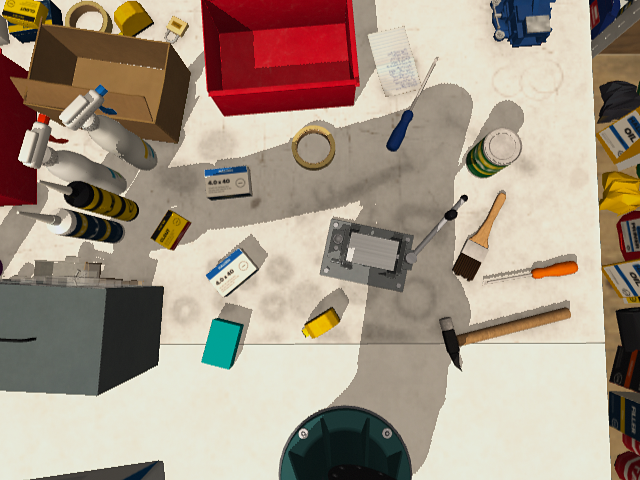

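View pics/scene0.png

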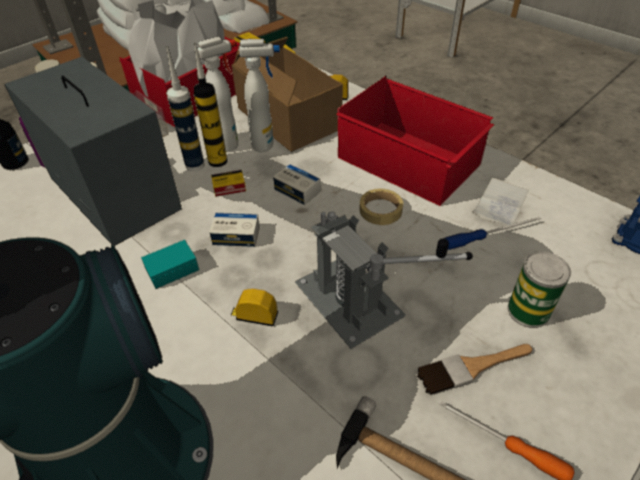

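The top view shows the two white/blue boxes at (228,182) and (232,271), the turquoise look-alike at (222,343), the magazine at (366,256), the hinge near (410,258) and the knob near (450,214). The scene view agrees. I'll enlarge the crops to pick out corners.

```bash
python3 - <<'E'
import cv2,numpy as np
a=cv2.imread('pics/top0.png')
b=cv2.resize(a[155:305,195:270],None,fx=4,fy=4,interpolation=cv2.INTER_CUBIC)
c=cv2.resize(a[180:300,310:475],None,fx=3,fy=3,interpolation=cv2.INTER_CUBIC)
o=np.zeros((600,800,3),np.uint8);o[:600,:300]=b;o[:360,302:797]=c
for i in range(0,600,40): cv2.line(o,(0,i),(6,i),(0,0,255),1)
cv2.imwrite('pics/crop0.png',o)
E
```

```text
(no output)
```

View pics/crop0.png

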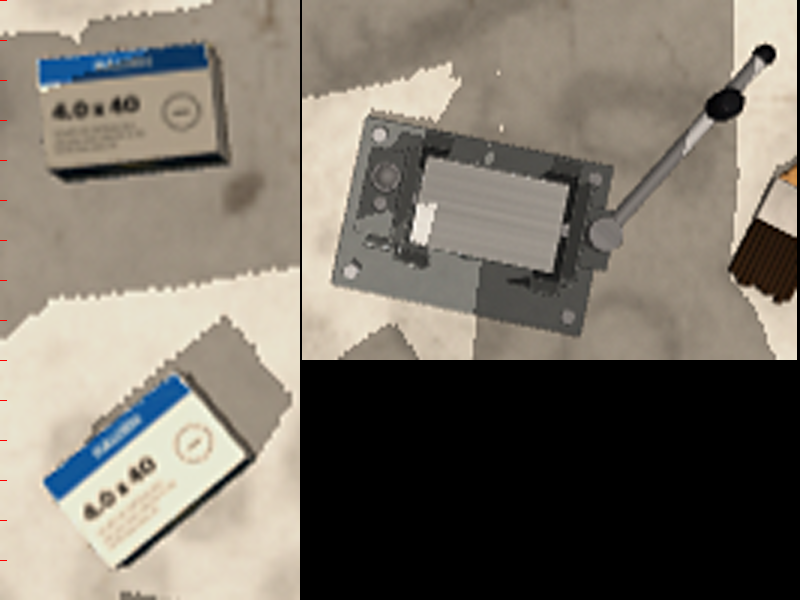

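The crop shows the top-face corners of both boxes, the base plate corners, the platform (425,158)-(556,270), the hinge disc (606,233) and the black knob (727,104), all in crop pixels. Next I'll compute positions and check the sizes.

```bash
python3 - <<'E'
from h import *
s=snap('top'); t=snap('scene')
B=lambda x,y:((x+.5)/4+195-.5,(y+.5)/4+155-.5)
C=lambda x,y:((x-302+.5)/3+310-.5,(y+.5)/3+180-.5)
def quad(P,z,n):
    W=np.array([onz(s,*p,z)[:2] for p in P]); e=np.roll(W,-1,0)-W
    y=(W[0]+W[3]-W[1]-W[2]); yaw=np.degrees(np.arctan2(-y[0],y[1]))
    x=(W[0]+W[1]-W[2]-W[3]); yx=np.degrees(np.arctan2(x[1],x[0]))
    print(n,W.mean(0).round(4),np.linalg.norm(e,axis=1).round(4),'yaw',yaw.round(1),yx.round(1)); return np.r_[W.mean(0),z]
for n,P,z in(('A',[B(39,58),B(209,44),B(219,156),B(49,171)],.04),('B',[B(44,483),B(182,373),B(250,457),B(116,567)],.04),('plat',[C(425,158),C(573,182),C(556,270),C(412,243)],.15),('base',[C(366,113),C(612,165),C(581,336),C(333,283)],.004)):
    p=quad(P,z,n); print('  scene px',proj(t,p).round(1))
print('hinge',onz(s,*C(606,233),.185),'knobtop',onz(s,*C(727,104),.216),'tip',onz(s,*C(765,53),.176))
for n,p in(('hinge',onz(s,*C(606,233),.185)),('knobtop',onz(s,*C(727,104),.216))): print(n,proj(t,p))
a=t['frame'][:,:,::-1]
o=np.zeros((600,800,3),np.uint8)
o[:,:400]=cv2.resize(a[155:255,195:330],(540,400),interpolation=cv2.INTER_CUBIC)[:400,:400].repeat(1,0) if 0 else 0
o[:300,:405]=cv2.resize(a[160:260,195:330],None,fx=3,fy=3,interpolation=cv2.INTER_CUBIC)
o[:480,406:]=cv2.resize(a[200:360,285:485],None,fx=3,fy=3,interpolation=cv2.INTER_CUBIC)[:,:394]
cv2.imwrite('pics/crop1.png',o)
E
```

```text
A [0.6374 0.2571] [0.0938 0.0626 0.0934 0.0631] yaw 4.6 5.7
  scene px [295.5 177.1]
B [0.4386 0.2444] [0.0949 0.059  0.0929 0.0602] yaw 39.0 40.2
  scene px [233.2 222.8]
plat [ 0.4771 -0.0516] [0.0963 0.0576 0.0936 0.0554] yaw -10.2 -10.4
  scene px [350.1 246. ]
base [ 0.4777 -0.0507] [0.1889 0.1302 0.1888 0.1302] yaw -12.3 -11.2
  scene px [348.1 297.4]
hinge [ 0.46252346 -0.11868867  0.185     ] knobtop [ 0.53772928 -0.18659954  0.216     ] tip [ 0.5753804  -0.22178126  0.176     ]
hinge [375.67315988 256.33224703]
knobtop [440.41299134 239.05259553]
```

View pics/crop1.png

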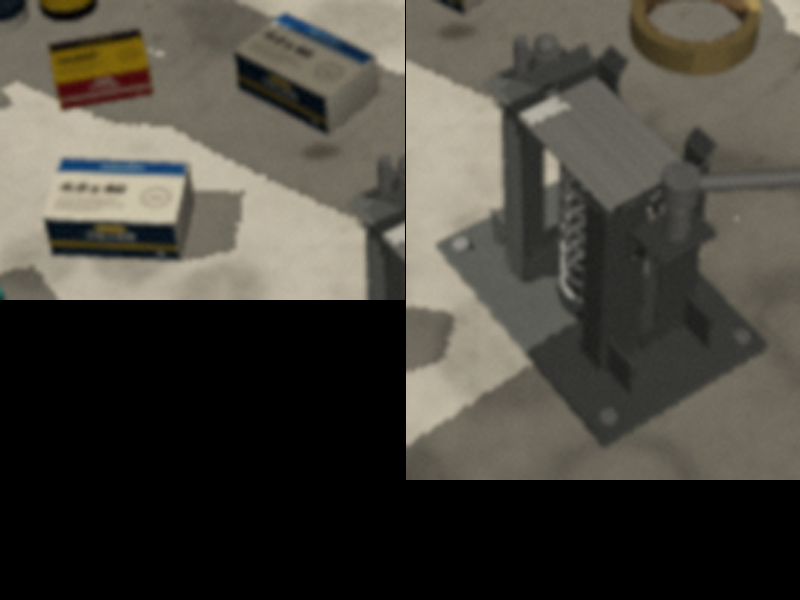

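The scene crop agrees with the top-view estimates to within 1–3 px. I'll fuse both views and write a planner that outputs tool-axis increments.

```bash
cat >> h.py <<'E'
from scipy.spatial.transform import Rotation as Ro
from scipy.optimize import least_squares
def plan(x,y,z,yaw):
    "increments from the measured pose to TCP x,y,z, pointing down with yaw (deg, 180-symmetric)"
    st=arm.read_state(); R=Ro.from_euler('xyz',st['ee_rot']); p=np.array(st['eef_pos'])
    d=R.inv().apply(np.array([x,y,z])-p)
    best=min((((R.inv()*Ro.from_euler('xyz',[180,0,yaw+k],degrees=True)).as_rotvec(degrees=True)) for k in(0,180)),key=np.linalg.norm)
    print('t',round(st['time_s'],2),'at',p.round(4),'->',(x,y,z,yaw),'d',d.round(4),'rot',best.round(1))
E
python3 - <<'E'
from h import *
s=snap('top'); t=snap('scene')
for n,p,q in(('A',(.6374,.2571,.04),(296.6,180)),('B',(.4386,.2444,.04),(234.4,223.5)),('plat',(.4771,-.0516,.15),(350,248)),('base',(.4777,-.0507,.004),(350,298.3))):
    a=proj(s,p); f=lambda w:np.r_[proj(s,[*w,p[2]])-a,proj(t,[*w,p[2]])-q]
    r=least_squares(f,p[:2]); print(n,r.x.round(4),r.fun.round(1))
plan(.439,.244,.45,129.6)
E
```

```text
A [0.6361 0.2543] [ 1.3  0.6 -0.6 -2.2]
B [0.4391 0.243 ] [ 0.7 -0.2 -0.7 -0.5]
plat [ 0.4757 -0.0528] [ 0.6  0.7  0.  -1.2]
base [ 0.4784 -0.0529] [ 1.  -0.3 -0.8 -0.5]
t 0.3 at [0.1717 0.6785 0.2137] -> (0.439, 0.244, 0.45, 129.6) d [-0.3657 -0.3558 -0.2362] rot [-0.   0.  36.2]
```

>>> servo_tool --pt "0.09 0 0 -0.06 0 0 0" --pt "0.09 0 0 -0.12 0 0 0" --pt "0.09 0 0 -0.18 0 0 0" --pt "0.09 0 0 -0.2 0 0 0" --force 25

```text
time_s: 0.8
eef_pos: [0.1719, 0.6795, 0.4184]
ee_rot: [3.136, 0.0, 2.894]
wrist_force: [-0.0, -0.5, -1.0]
width: 0.09
grip_force: 0.0
```

>>> servo_tool --pt "0.09 -0.04 -0.04 0 0 0 9" --pt "0.09 -0.08 -0.08 0 0 0 18" --pt "0.09 -0.12 -0.12 0 0 0 27" --pt "0.09 -0.16 -0.16 0 0 0 36" --pt "0.09 -0.2 -0.2 0 0 0 36.2" --pt "0.09 -0.24 -0.24 0 0 0 36.2" --pt "0.09 -0.285 -0.28 0 0 0 36.2" --pt "0.09 -0.325 -0.315 0.02 0 0 36.2"

```text
time_s: 1.8
eef_pos: [0.4106, 0.2919, 0.3942]
ee_rot: [3.14, 0.0, 2.262]
wrist_force: [0.1, -0.4, -0.4]
width: 0.0899
grip_force: 0.0
```

```bash
python3 -c "
from h import *
plan(.439,.2435,.07,129.6);plan(.439,.2435,.006,129.6)"
```

```text
t 1.8 at [0.4106 0.2919 0.3942] -> (0.439, 0.2435, 0.07, 129.6) d [-0.0554 -0.0095  0.3242] rot [ 0.1  0.  -0. ]
t 1.8 at [0.4106 0.2919 0.3942] -> (0.439, 0.2435, 0.006, 129.6) d [-0.0553 -0.0096  0.3882] rot [ 0.1  0.  -0. ]
```

>>> servo_tool --pt "0.09 -0.02 -0.004 0.05 0 0 0" --pt "0.09 -0.04 -0.008 0.1 0 0 0" --pt "0.09 -0.055 -0.0095 0.15 0 0 0" --pt "0.09 -0.055 -0.0095 0.2 0 0 0" --pt "0.09 -0.055 -0.0095 0.25 0 0 0" --pt "0.09 -0.055 -0.0095 0.28 0 0 0" --pt "0.09 -0.055 -0.0095 0.3 0 0 0" --pt "0.09 -0.055 -0.0095 0.3 0 0 0"

```text
time_s: 2.8
eef_pos: [0.4359, 0.2444, 0.0922]
ee_rot: [-3.138, -0.001, 2.262]
wrist_force: [-0.0, -0.6, 0.5]
width: 0.09
grip_force: 0.0
```

```bash
python3 -c "
from h import *
plan(.439,.2435,.006,129.6)
s=snap('scene'); a=s['frame'][:,:,::-1]
cv2.imwrite('pics/hov.png',cv2.resize(a[110:290,140:380],None,fx=3,fy=3,interpolation=cv2.INTER_CUBIC))"
```

```text
t 2.8 at [0.4359 0.2444 0.0922] -> (0.439, 0.2435, 0.006, 129.6) d [-0.0028  0.0022  0.0862] rot [-0.2 -0.   0. ]
```

View pics/hov.png

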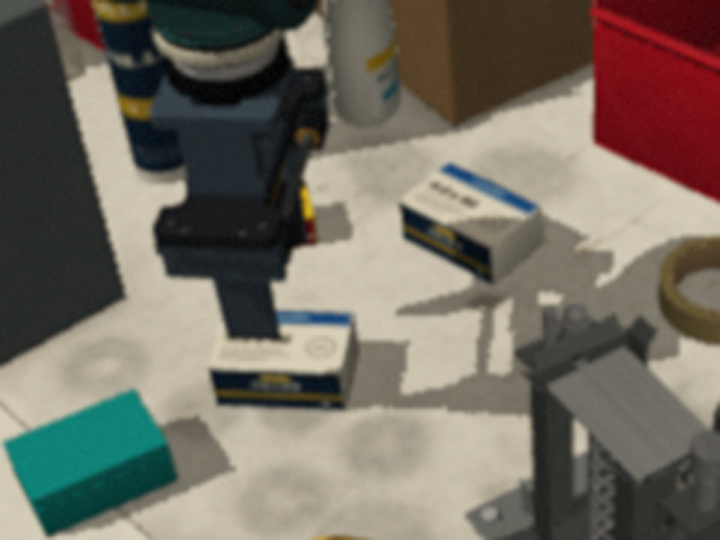

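The gripper is above box B, with the near finger at (252,335) in line with its front long side; box A is clear at (470,220). I'll descend and grip.

>>> servo_tool --pt "0.09 -0.003 0.002 0.03 0 0 0" --pt "0.09 -0.003 0.002 0.06 0 0 0" --pt "0.09 -0.003 0.002 0.08 0 0 0" --pt "0.09 -0.003 0.002 0.085 0 0 0" --pt "0.055 -0.003 0.002 0.085 0 0 0" --pt "0.055 -0.003 0.002 0.085 0 0 0" --pt "0.055 -0.003 0.002 0.085 0 0 0" --pt "0.055 -0.003 0.002 0.085 0 0 0"

```text
time_s: 3.85
eef_pos: [0.4411, 0.2443, 0.0096]
ee_rot: [3.141, 0.0, 2.262]
wrist_force: [-2.2, -0.9, 8.7]
width: 0.0618
grip_force: 25.0
```

>>> servo_tool --pt "0.055 0 0 -0.03 0 0 0" --pt "0.055 0 0 -0.08 0 0 0" --pt "0.055 0 0 -0.13 0 0 0" --pt "0.055 0 0 -0.18 0 0 0" --pt "0.055 0 0 -0.23 0 0 0" --pt "0.055 0 0 -0.24 0 0 0" --force 30

```text
time_s: 4.6
eef_pos: [0.4417, 0.2446, 0.2519]
ee_rot: [3.137, 0.001, 2.262]
wrist_force: [0.0, -1.2, -5.0]
width: 0.062
grip_force: 30.0
```

```bash
python3 -c "
from h import *
plan(.4773,-.0525,.25,78.2)
s=snap('scene','lift.png'); print(proj(s,arm.read_state()['eef_pos']))"
```

```text
t 4.6 at [0.4417 0.2446 0.2519] -> (0.4773, -0.0525, 0.25, 78.2) d [-0.2516 -0.162   0.0014] rot [ 0.3 -0.1 51.4]
[218.88926151 139.83983672]
```

>>> servo_tool --pt "0.055 -0.035 -0.02 0 0 0 8" --pt "0.055 -0.075 -0.046 0 0 0 16" --pt "0.055 -0.12 -0.076 0 0 0 24" --pt "0.055 -0.165 -0.106 0 0 0 32" --pt "0.055 -0.205 -0.132 0 0 0 40" --pt "0.055 -0.235 -0.152 0 0 0 48" --pt "0.055 -0.25 -0.162 0 0 0 51.4" --pt "0.055 -0.2516 -0.162 0 0 0 51.4"

```text
time_s: 5.65
eef_pos: [0.4757, -0.0534, 0.2476]
ee_rot: [-3.139, -0.0, 1.365]
wrist_force: [0.2, 0.1, -4.8]
width: 0.0618
grip_force: 30.0
```

>>> servo_tool --pt "0.055 0 0 0 0 0 0" --pt "0.055 0 0 0 0 0 0"

```text
time_s: 5.9
eef_pos: [0.4761, -0.0521, 0.2487]
ee_rot: [-3.141, -0.0, 1.367]
wrist_force: [-0.5, 0.2, -3.8]
width: 0.062
grip_force: 30.0
```

```bash
python3 -c "
from h import *
plan(.4773,-.0525,.165,78.2)
s=snap('scene'); a=s['frame'][:,:,::-1]
cv2.imwrite('pics/over.png',cv2.resize(a[150:350,250:450],None,fx=3,fy=3,interpolation=cv2.INTER_CUBIC))
p=np.array(arm.read_state()['eef_pos']); yaw=np.radians(-11.8); X=np.array([np.cos(yaw),np.sin(yaw),0]);Y=np.array([-X[1],X[0],0])
for sx,sy,dz in((-1,-1,-.0096),(-1,1,-.0096),(1,-1,-.0096),(-1,-1,.0304),(-1,1,.0304)): print((sx,sy),((proj(s,p+X*.031*sx+Y*.0475*sy+[0,0,dz])-[250,150]+.5)*3).round(0))
"
```

```text
t 5.9 at [ 0.4761 -0.0521  0.2487] -> (0.4773, -0.0525, 0.165, 78.2) d [-0.0001  0.0012  0.0837] rot [-0.  -0.   0.1]
(-1, -1) [312. 251.]
(-1, 1) [209. 152.]
(1, -1) [406. 204.]
(-1, -1) [315. 194.]
(-1, 1) [207.  95.]
```

View pics/over.png

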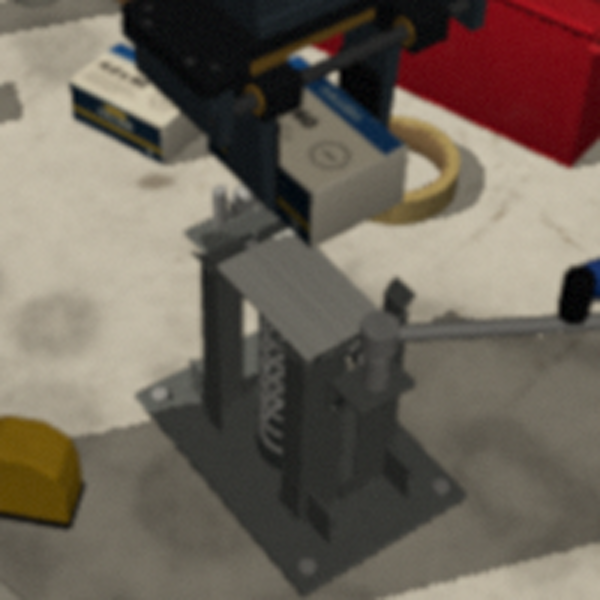

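The box hangs over the magazine. Its visible -y end face has corners near (308,243), (403,192), (407,148) and (313,190), and the base plate corners are at (463,492), (305,595) and (138,395). I'll compare these in the same view to get the relative offset.

```bash
python3 - <<'E'
from h import *
s=snap('scene'); st=arm.read_state(); p=np.array(st['eef_pos'])
yaw=np.radians(-11.8); X=np.array([np.cos(yaw),np.sin(yaw),0]);Y=np.array([-X[1],X[0],0])
c=lambda q:np.array(q)/3+[250,150]-[.33,.33]
M=np.array([.4773,-.0525,0])
def off(pairs,lock=None):
    r=least_squares(lambda w:np.concatenate([proj(s,P+X*w[0]+Y*w[1]+[0,0,w[2] if lock is None else lock])-c(q) for P,q in pairs]),[0,0,0]); return (r.x*1000).round(1),r.fun.round(1)
base=[(M+X*.065-Y*.095+[0,0,.004],(463,493)),(M-X*.065-Y*.095+[0,0,.004],(305,595)),(M-X*.065+Y*.095+[0,0,.004],(137,395))]
plat=[(M-X*.029-Y*.047+[0,0,.15],(307,359)),(M-X*.029+Y*.047+[0,0,.15],(219,262))]
e=lambda sx,dz:p+X*.031*sx-Y*.0475+[0,0,dz]
box=[(e(-1,-.0096),(308,243)),(e(1,-.0096),(403,192)),(e(1,.0304),(407,149)),(e(-1,.0304),(313,190))]
print('base',off(base,0));print('plat',off(plat,0));print('box',off(box));print('box z0',off(box,0))
E
```

```text
base (array([0.9, 2.4, 0. ]), array([ 2. ,  0. , -0.7, -0.1, -1.4, -0.3]))
plat (array([0.6, 1.4, 0. ]), array([ 1.2,  0.1, -1.3, -0.2]))
box (array([ 18.8,  24.7, -25.3]), array([ 1.1,  0.2, -0.8,  2. , -0.4, -1.8,  0.1, -0.3]))
box z0 (array([1. , 3.9, 0. ]), array([ 0.4,  0.9, -0.1,  2.1,  0.3, -2.6, -0.6, -0.4]))
```

```bash
python3 -c "
from h import *
plan(.477,-.0536,.165,78.2)"
```

```text
t 6.0 at [ 0.4762 -0.0524  0.2489] -> (0.477, -0.0536, 0.165, 78.2) d [-0.0011  0.001   0.0839] rot [-0.  -0.   0.1]
```

>>> servo_tool --pt "0.055 -0.001 0.001 0.02 0 0 0" --pt "0.055 -0.001 0.001 0.04 0 0 0" --pt "0.055 -0.001 0.001 0.055 0 0 0" --pt "0.055 -0.001 0.001 0.065 0 0 0" --pt "0.055 -0.001 0.001 0.072 0 0 0" --pt "0.055 -0.001 0.001 0.078 0 0 0" --pt "0.055 -0.001 0.001 0.082 0 0 0" --pt "0.055 -0.001 0.001 0.082 0 0 0"

```text
time_s: 7.0
eef_pos: [0.477, -0.0542, 0.1668]
ee_rot: [-3.141, 0.0, 1.365]
wrist_force: [-0.2, 0.6, -3.5]
width: 0.0618
grip_force: 30.0
```

>>> servo_tool --pt "0.055 0 0 0.008 0 0 0" --pt "0.055 0 0 0.016 0 0 0" --pt "0.055 0 0 0.024 0 0 0" --pt "0.055 0 0 0.032 0 0 0" --pt "0.055 0 0 0.036 0 0 0" --pt "0.055 0 0 0.04 0 0 0" --pt "0.055 0 0 0.042 0 0 0" --pt "0.055 0 0 0.042 0 0 0"

```text
time_s: 8.0
eef_pos: [0.477, -0.0542, 0.1249]
ee_rot: [-3.141, 0.0, 1.365]
wrist_force: [1.0, -0.4, -0.5]
width: 0.0616
grip_force: 30.0
```

>>> servo_tool --pt "0.066 0 0 0.002 0 0 0" --pt "0.072 0 0 0.002 0 0 0" --pt "0.08 0 0 0.002 0 0 0" --pt "0.08 0 0 0.002 0 0 0" --pt "0.08 0 0 0.002 0 0 0" --pt "0.08 0 0 0.002 0 0 0"

```text
time_s: 8.75
eef_pos: [0.4771, -0.0542, 0.123]
ee_rot: [3.142, 0.0, 1.365]
wrist_force: [0.6, 0.1, 0.0]
width: 0.0797
grip_force: 0.0
```

>>> servo_tool --pt "0.08 0 0 -0.03 0 0 0" --pt "0.08 0 0 -0.07 0 0 0" --pt "0.08 0 0 -0.12 0 0 0" --pt "0.08 0 0 -0.15 0 0 0" --pt "0.08 0 0 -0.15 0 0 0"

```text
time_s: 9.38
eef_pos: [0.4782, -0.0544, 0.2752]
ee_rot: [3.137, -0.0, 1.365]
wrist_force: [0.4, -0.3, -0.6]
width: 0.0802
grip_force: 0.0
```

```bash
python3 -c "
from h import *
plan(.637,.256,.2,95.2)
s=snap('scene'); a=s['frame'][:,:,::-1]
cv2.imwrite('pics/rel.png',cv2.resize(a[150:350,250:450],None,fx=3,fy=3,interpolation=cv2.INTER_CUBIC))"
```

```text
t 9.38 at [ 0.4782 -0.0544  0.2752] -> (0.637, 0.256, 0.2, 95.2) d [0.3363 0.0917 0.0757] rot [  0.2   0.  -17. ]
```

View pics/rel.png

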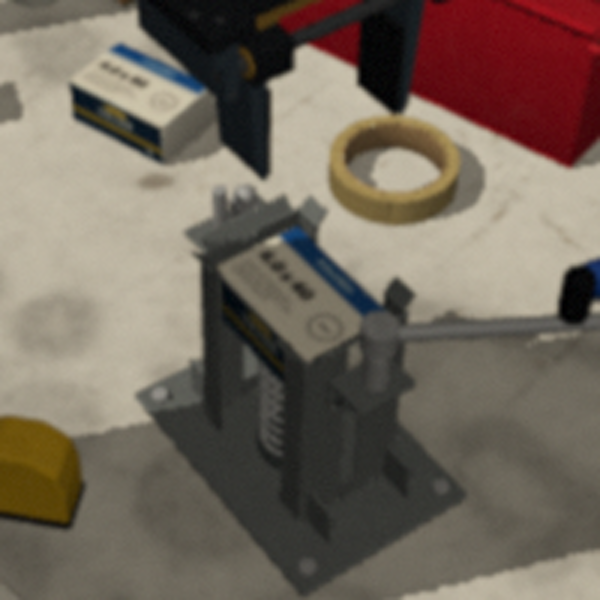

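Box B lies flat and level between the guides, with its top below the mouth at (300,295). Now for box A.

>>> servo_tool --pt "0.09 0.04 0.011 0 0 0 -3" --pt "0.09 0.09 0.025 0 0 0 -8" --pt "0.09 0.145 0.04 0 0 0 -12" --pt "0.09 0.2 0.055 0 0 0 -17" --pt "0.09 0.255 0.07 0.02 0 0 -17" --pt "0.09 0.3 0.082 0.05 0 0 -17" --pt "0.09 0.33 0.09 0.1 0 0 -17" --pt "0.09 0.336 0.092 0.15 0 0 -17"

```text
time_s: 10.42
eef_pos: [0.6354, 0.2573, 0.1195]
ee_rot: [-3.14, 0.0, 1.663]
wrist_force: [-0.0, -1.0, -0.1]
width: 0.0899
grip_force: 0.0
```

>>> servo_tool --pt "0.09 0 0 0.02 0 0 0" --pt "0.09 0 0 0.02 0 0 0"

```text
time_s: 10.68
eef_pos: [0.6348, 0.2551, 0.1015]
ee_rot: [-3.139, 0.001, 1.661]
wrist_force: [0.5, -0.4, 0.5]
width: 0.0901
grip_force: 0.0
```

```bash
python3 -c "
from h import *
plan(.6365,.2555,.01,95.2)
s=snap('scene'); a=s['frame'][:,:,::-1]
cv2.imwrite('pics/hovA.png',cv2.resize(a[110:230,230:370],None,fx=4,fy=4,interpolation=cv2.INTER_CUBIC))"
```

```text
t 10.68 at [0.6348 0.2551 0.1015] -> (0.6365, 0.2555, 0.01, 95.2) d [0.0003 0.002  0.0915] rot [-0.2  0.  -0. ]
```

View pics/hovA.png

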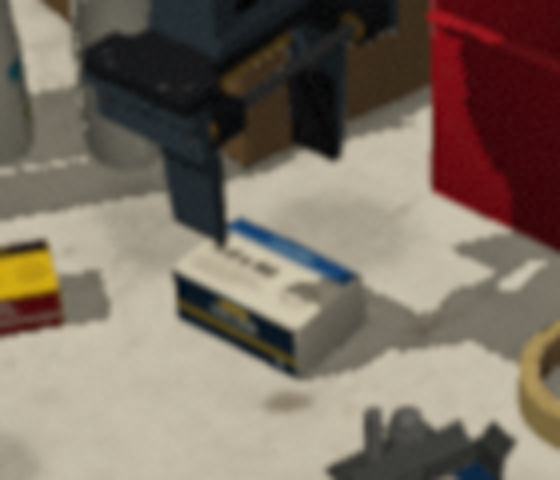

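The fingers straddle box A's short side, with the near finger at (200,215) and the far one at (320,130), so I'll descend and grip.

>>> servo_tool --pt "0.09 0 0.002 0.03 0 0 0" --pt "0.09 0 0.002 0.06 0 0 0" --pt "0.09 0 0.002 0.08 0 0 0" --pt "0.09 0 0.002 0.091 0 0 0" --pt "0.055 0 0.002 0.091 0 0 0" --pt "0.055 0 0.002 0.091 0 0 0" --pt "0.055 0 0.002 0.091 0 0 0" --pt "0.055 0 0.002 0.091 0 0 0"

```text
time_s: 11.72
eef_pos: [0.6384, 0.2562, 0.0128]
ee_rot: [3.14, -0.0, 1.662]
wrist_force: [-1.0, -0.6, 6.2]
width: 0.0618
grip_force: 29.9
```

>>> servo_tool --pt "0.055 0 0 -0.03 0 0 0" --pt "0.055 0 0 -0.08 0 0 0" --pt "0.055 0 0 -0.13 0 0 0" --pt "0.055 0 0 -0.18 0 0 0" --pt "0.055 0 0 -0.23 0 0 0" --pt "0.055 0 0 -0.24 0 0 0"

```text
time_s: 12.48
eef_pos: [0.6389, 0.2564, 0.2554]
ee_rot: [3.137, -0.001, 1.662]
wrist_force: [0.7, 0.6, -4.4]
width: 0.0621
grip_force: 29.9
```

```bash
python3 -c "
from h import *
plan(.4771,-.054,.25,78.2)"
```

```text
t 12.47 at [0.6389 0.2564 0.2554] -> (0.4771, -0.054, 0.25, 78.2) d [-0.2945 -0.1893  0.0041] rot [ 0.2 -0.1 17. ]
```

>>> servo_tool --pt "0.055 -0.03 -0.02 0 0 0 3" --pt "0.055 -0.07 -0.045 0 0 0 6" --pt "0.055 -0.12 -0.077 0 0 0 9" --pt "0.055 -0.17 -0.109 0 0 0 13" --pt "0.055 -0.215 -0.138 0 0 0 17" --pt "0.055 -0.255 -0.164 0 0 0 17" --pt "0.055 -0.285 -0.183 0 0 0 17" --pt "0.055 -0.2945 -0.1893 0.004 0 0 17"

```text
time_s: 13.48
eef_pos: [0.4744, -0.0556, 0.2466]
ee_rot: [-3.14, 0.0, 1.363]
wrist_force: [-0.1, 0.7, -3.1]
width: 0.0615
grip_force: 29.9
```

>>> servo_tool --pt "0.055 0 0 0 0 0 0" --pt "0.055 0 0 0 0 0 0"

```text
time_s: 13.72
eef_pos: [0.4762, -0.0537, 0.2475]
ee_rot: [-3.141, -0.0, 1.365]
wrist_force: [0.2, 0.3, -3.9]
width: 0.0618
grip_force: 29.9
```

```bash
python3 -c "
from h import *
plan(.4771,-.054,.18,78.2)
s=snap('scene'); a=s['frame'][:,:,::-1]
p=np.array(arm.read_state()['eef_pos']); yaw=np.radians(-11.8); X=np.array([np.cos(yaw),np.sin(yaw),0]);Y=np.array([-X[1],X[0],0])
for sx,dz in((-1,-.0128),(1,-.0128),(1,.0272),(-1,.0272)): print(((proj(s,p+X*.031*sx-Y*.0475+[0,0,dz])-[250,150]+.33)*3).round(0))
cv2.imwrite('pics/over2.png',cv2.resize(a[150:350,250:450],None,fx=3,fy=3,interpolation=cv2.INTER_CUBIC))"
```

```text
t 13.72 at [ 0.4762 -0.0537  0.2475] -> (0.4771, -0.054, 0.18, 78.2) d [-0.0001  0.001   0.0675] rot [-0. -0.  0.]
[314. 258.]
[407. 210.]
[413. 154.]
[316. 202.]
```

View pics/over2.png

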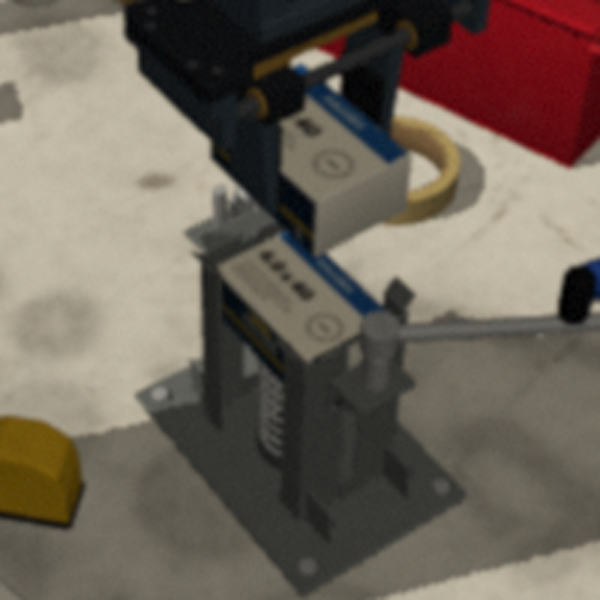

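Box A's end face is centred at (361,204), within about 2 px of the prediction, so it needs only a small shift (+1.5, +0.7 mm).

>>> servo_tool --pt "0.055 0.0015 0.0007 0.015 0 0 0" --pt "0.055 0.0015 0.0007 0.035 0 0 0" --pt "0.055 0.0015 0.0007 0.05 0 0 0" --pt "0.055 0.0015 0.0007 0.06 0 0 0" --pt "0.055 0.0015 0.0007 0.067 0 0 0" --pt "0.055 0.0015 0.0007 0.073 0 0 0" --pt "0.055 0.0015 0.0007 0.078 0 0 0" --pt "0.055 0.0015 0.0007 0.078 0 0 0"

```text
time_s: 14.78
eef_pos: [0.4769, -0.0531, 0.1698]
ee_rot: [-3.141, 0.0, 1.365]
wrist_force: [0.0, -0.0, -4.4]
width: 0.0618
grip_force: 29.9
```

>>> servo_tool --pt "0.055 0 0 0.008 0 0 0" --pt "0.055 0 0 0.016 0 0 0" --pt "0.055 0 0 0.024 0 0 0" --pt "0.055 0 0 0.032 0 0 0" --pt "0.055 0 0 0.037 0 0 0" --pt "0.055 0 0 0.04 0 0 0" --pt "0.055 0 0 0.042 0 0 0" --pt "0.055 0 0 0.042 0 0 0"

```text
time_s: 15.78
eef_pos: [0.4769, -0.0531, 0.1279]
ee_rot: [-3.141, 0.0, 1.365]
wrist_force: [0.4, -0.1, -1.5]
width: 0.0622
grip_force: 29.9
```

>>> servo_tool --pt "0.055 0 0 0.004 0 0 0" --pt "0.055 0 0 0.008 0 0 0" --pt "0.055 0 0 0.01 0 0 0" --pt "0.055 0 0 0.01 0 0 0"

```text
time_s: 16.27
eef_pos: [0.4769, -0.0531, 0.1178]
ee_rot: [-3.141, 0.0, 1.365]
wrist_force: [0.6, -0.8, -1.4]
width: 0.0618
grip_force: 29.9
```

>>> servo_tool --pt "0.066 0 0 0.001 0 0 0" --pt "0.072 0 0 0.001 0 0 0" --pt "0.08 0 0 0.001 0 0 0" --pt "0.08 0 0 0.001 0 0 0" --pt "0.08 0 0 0.001 0 0 0" --pt "0.08 0 0 0.001 0 0 0"

```text
time_s: 17.02
eef_pos: [0.4769, -0.0531, 0.1169]
ee_rot: [-3.142, 0.0, 1.365]
wrist_force: [-0.5, 0.2, 0.3]
width: 0.0803
grip_force: 0.0
```

>>> servo_tool --pt "0.08 0 0 -0.03 0 0 0" --pt "0.08 0 0 -0.07 0 0 0" --pt "0.08 0 0 -0.12 0 0 0" --pt "0.08 0 0 -0.16 0 0 0" --pt "0.08 0 0 -0.16 0 0 0"

```text
time_s: 17.65
eef_pos: [0.4784, -0.0533, 0.2799]
ee_rot: [3.136, -0.0, 1.365]
wrist_force: [0.3, -0.5, -1.1]
width: 0.0803
grip_force: 0.0
```

```bash
python3 - <<'E'
from h import *
plan(.5,-.15,.26,60)
s=snap('scene'); a=s['frame'][:,:,::-1]
t=snap('top');b=t['frame'][:,:,::-1]
o=np.zeros((400,800,3),np.uint8)
o[:,:400]=cv2.resize(a[190:310,285:405],(400,400),interpolation=cv2.INTER_CUBIC)
o[:,400:]=cv2.resize(b[180:300,340:460],(400,400),interpolation=cv2.INTER_CUBIC)
cv2.imwrite('pics/rel2.png',o)
E
```

```text
t 17.65 at [ 0.4784 -0.0533  0.2799] -> (0.5, -0.15, 0.26, 60) d [-0.0902  0.0408  0.0201] rot [ 0.3 -0.1 18.2]
```

View pics/rel2.png

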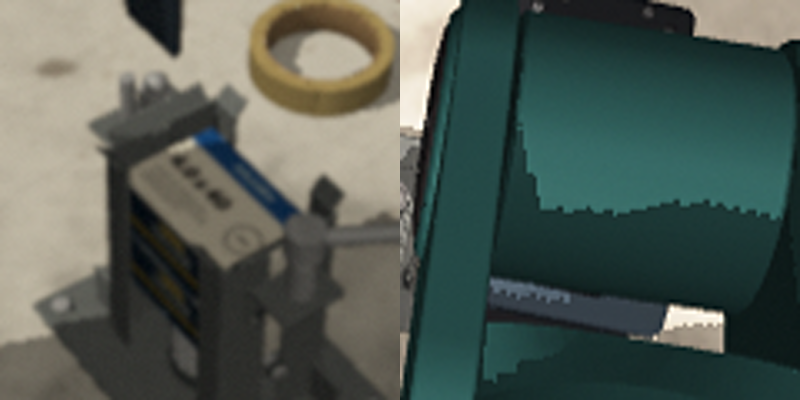

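The stack lies flat: the scene half shows box A's top at (210,200) below the mouth and two box sides below it. Next is the keeper: I'll turn the gripper so the fingers close tangentially at the knob, with yaw -42°.

>>> servo_tool --pt "0.06 -0.015 0.011 0 0 0 10" --pt "0.06 -0.03 0.022 0 0 0 20" --pt "0.06 -0.045 0.033 0 0 0 30" --pt "0.06 -0.06 0.045 0 0 0 40" --pt "0.06 -0.075 0.056 0 0 0 50" --pt "0.06 -0.09 0.067 0 0 0 60" --pt "0.06 -0.105 0.078 0 0 0 70" --pt "0.06 -0.121 0.09 0 0 0 80"

```text
time_s: 18.75
eef_pos: [0.5398, -0.1902, 0.2749]
ee_rot: [-3.141, 0.003, -0.037]
wrist_force: [-1.0, 0.1, 0.0]
width: 0.0599
grip_force: 0.0
```

>>> servo_tool --pt "0.06 0 0 0 0 0 10" --pt "0.06 0 0 0 0 0 20" --pt "0.06 0 0 0 0 0 30" --pt "0.06 0 0 0 0 0 40" --pt "0.06 0 0 0 0 0 40" --pt "0.06 0 0 0 0 0 40"

```text
time_s: 19.5
eef_pos: [0.54, -0.1898, 0.276]
ee_rot: [3.141, 0.001, -0.726]
wrist_force: [0.5, 0.3, 0.7]
width: 0.0599
grip_force: 0.0
```

```bash
python3 -c "
from h import *
plan(.542,-.19,.191,-42)
print(arm.read_state()['joint_positions'])
s=snap('scene'); a=s['frame'].max(2); 
print('knob top/bottom px',proj(s,(.542,-.19,.216)),proj(s,(.542,-.19,.182)))
ys,xs=np.where(a[215:275,415:475]<45); print(xs.size, xs.mean()+415 if xs.size else 0, ys.mean()+215 if xs.size else 0, np.percentile(xs,[2,98])+415,np.percentile(ys,[2,98])+215)"
```

```text
t 19.5 at [ 0.54   -0.1898  0.276 ] -> (0.542, -0.19, 0.191, -42) d [ 0.0018 -0.0012  0.085 ] rot [0.  0.1 0.4]
[-3.78700767e-01  1.07409742e-01  1.95384066e+00 -2.73783777e-05
  1.08178533e+00  1.91762806e+00]
knob top/bottom px [443.76602988 238.68688992] [440.59462811 253.28115904]
504 452.8670634920635 232.2202380952381 [438. 470.] [215. 257.]
```

```bash
python3 -c "
import cv2,numpy as np
a=cv2.imread('pics/scene0.png').max(2); m=(a<45).astype(np.uint8); m[:, :425]=0
n,l,s,c=cv2.connectedComponentsWithStats(m[:300,:480]); print([(r.tolist(),q.round(1).tolist()) for r,q in zip(s,c) if r[4]>5])"
```

```text
[([0, 0, 480, 300, 143776], [239.2, 149.3]), ([436, 238, 14, 20, 193], [442.2, 247.5]), ([467, 252, 5, 8, 31], [468.8, 255.7])]
```

The knob blob in the scene view is at (442,247.5) against a predicted (442,246), so the position is good. I'll descend and pinch.

>>> servo_tool --pt "0.06 0.002 -0.001 0.03 0 0 0" --pt "0.06 0.002 -0.001 0.055 0 0 0" --pt "0.06 0.002 -0.001 0.075 0 0 0" --pt "0.06 0.002 -0.001 0.085 0 0 0" --pt "0.035 0.002 -0.001 0.085 0 0 0" --pt "0.01 0.002 -0.001 0.085 0 0 0" --pt "0.01 0.002 -0.001 0.085 0 0 0" --pt "0.01 0.002 -0.001 0.085 0 0 0" --force 12

```text
time_s: 20.55
eef_pos: [0.5427, -0.1906, 0.1924]
ee_rot: [-3.141, -0.001, -0.729]
wrist_force: [-0.5, -1.2, -0.8]
width: 0.023
grip_force: 0.0
```

>>> servo_tool --pt "0.01 0 0 0 0 0 0" --pt "0.01 0 0 0 0 0 0"

```text
time_s: 20.8
eef_pos: [0.5426, -0.1906, 0.1922]
ee_rot: [-3.141, -0.0, -0.73]
wrist_force: [-0.2, -0.0, 2.7]
width: 0.0175
grip_force: 12.0
```

>>> servo_tool --pt "0.01 -0.0016 -0.0182 0 0 0 -10" --pt "0.01 -0.0063 -0.0359 0 0 0 -20" --pt "0.01 -0.0141 -0.0525 0 0 0 -30" --pt "0.01 -0.0246 -0.0675 0 0 0 -40"

```text
time_s: 21.3
eef_pos: [0.5696, -0.1233, 0.1922]
ee_rot: [3.142, -0.001, -0.026]
wrist_force: [-2.0, 0.9, 3.5]
width: 0.0175
grip_force: 12.0
```

```bash
cat >> h.py <<'E'
def arc(*angs):
    "rows for knob at keeper angles (rad)"
    P=np.array([.463,-.1207])
    for k in angs:
        f=np.radians(78.2)-(2.2-k); plan(*(P+.105*np.array([np.cos(f),np.sin(f)])).round(4),.191,round(np.degrees(f),1))
def ang():
    p=np.array(arm.read_state()['eef_pos'][:2])-[.463,-.1207]; print('r',np.hypot(*p),'keeper',2.2-np.radians(78.2)+np.arctan2(p[1],p[0]))
E
python3 -c "
from h import *
ang();arc(.98,1.15,1.32,1.49,1.66,1.83,1.95,2.02)"
```

```text
r 0.10661812401220205 keeper 0.8109068445709484
t 21.3 at [ 0.5696 -0.1233  0.1922] -> (np.float64(0.5669), np.float64(-0.1055), 0.191, np.float64(8.3)) d [-0.0031 -0.0177  0.0012] rot [ 0.  -0.  -9.8]
t 21.3 at [ 0.5696 -0.1233  0.1922] -> (np.float64(0.5628), np.float64(-0.0882), 0.191, np.float64(18.0)) d [-0.0077 -0.0349  0.0012] rot [  0.   -0.  -19.5]
t 21.3 at [ 0.5696 -0.1233  0.1922] -> (np.float64(0.5559), np.float64(-0.0718), 0.191, np.float64(27.8)) d [-0.015  -0.0511  0.0012] rot [  0.   -0.  -29.3]
t 21.3 at [ 0.5696 -0.1233  0.1922] -> (np.float64(0.5463), np.float64(-0.0568), 0.191, np.float64(37.5)) d [-0.025  -0.0659  0.0012] rot [  0.  -0. -39.]
t 21.3 at [ 0.5696 -0.1233  0.1922] -> (np.float64(0.5343), np.float64(-0.0436), 0.191, np.float64(47.3)) d [-0.0373 -0.0787  0.0011] rot [  0.   -0.  -48.8]
t 21.3 at [ 0.5696 -0.1233  0.1922] -> (np.float64(0.5202), np.float64(-0.0326), 0.191, np.float64(57.0)) d [-0.0517 -0.0894  0.0011] rot [  0.   -0.  -58.5]
t 21.3 at [ 0.5696 -0.1233  0.1922] -> (np.float64(0.5092), np.float64(-0.0264), 0.191, np.float64(63.9)) d [-0.0629 -0.0953  0.0011] rot [  0.   -0.  -65.4]
t 21.3 at [ 0.5696 -0.1233  0.1922] -> (np.float64(0.5025), np.float64(-0.0234), 0.191, np.float64(67.9)) d [-0.0696 -0.0981  0.0011] rot [  0.   -0.  -69.4]
```

Works as planned, and the forces are small. Continuing.

>>> servo_tool --pt "0.01 -0.0025 -0.0177 0 0 0 -9.8" --pt "0.01 -0.007 -0.035 0 0 0 -19.5" --pt "0.01 -0.0145 -0.051 0 0 0 -29.3" --pt "0.01 -0.0245 -0.066 0 0 0 -39" --pt "0.01 -0.037 -0.0787 0 0 0 -48.8" --pt "0.01 -0.0515 -0.0894 0 0 0 -58.5" --pt "0.01 -0.063 -0.0953 0 0 0 -65.4" --pt "0.01 -0.0696 -0.0981 0 0 0 -69.4"

```text
time_s: 22.3
eef_pos: [0.5035, -0.0219, 0.1925]
ee_rot: [3.14, -0.004, 1.182]
wrist_force: [7.0, 16.3, -1.5]
width: 0.0174
grip_force: 12.0
```

```bash
python3 -c "
from h import *
ang();arc(2.08,2.14,2.2,2.22)"
```

```text
r 0.10679075410757413 keeper 2.016582458431907
t 22.3 at [ 0.5035 -0.0219  0.1925] -> (np.float64(0.4966), np.float64(-0.0212), 0.191, np.float64(71.3)) d [-0.002  -0.0067  0.0015] rot [ 0.1 -0.2 -3.6]
t 22.3 at [ 0.5035 -0.0219  0.1925] -> (np.float64(0.4906), np.float64(-0.0194), 0.191, np.float64(74.8)) d [-0.0026 -0.0129  0.0015] rot [ 0.1 -0.2 -7.1]
t 22.3 at [ 0.5035 -0.0219  0.1925] -> (np.float64(0.4845), np.float64(-0.0179), 0.191, np.float64(78.2)) d [-0.0035 -0.0191  0.0015] rot [  0.1  -0.2 -10.5]
t 22.3 at [ 0.5035 -0.0219  0.1925] -> (np.float64(0.4824), np.float64(-0.0175), 0.191, np.float64(79.3)) d [-0.0039 -0.0212  0.0015] rot [  0.1  -0.2 -11.6]
```

The wrist feels an outward radial pull, so the true pivot is a few mm further out. I'll shift the arc by +3 mm radially.

>>> servo_tool --pt "0.01 0.002 0 0 0 0 0" --pt "0.01 0.0015 -0.0067 0 0 0 -3.6" --pt "0.01 0.001 -0.0129 0 0 0 -7.1" --pt "0.01 0.0003 -0.018 0 0 0 -9.8" --pt "0.01 0 -0.0205 0 0 0 -10.5" --pt "0.01 0 -0.0205 0 0 0 -10.5"

```text
time_s: 23.05
eef_pos: [0.4843, -0.0156, 0.1924]
ee_rot: [3.14, -0.001, 1.362]
wrist_force: [1.7, 6.1, 4.6]
width: 0.0175
grip_force: 12.0
```

```bash
python3 -c "
from h import *
ang();arc(2.2)"
```

```text
r 0.1072603102936548 keeper 2.206182642327269
t 23.05 at [ 0.4843 -0.0156  0.1924] -> (np.float64(0.4845), np.float64(-0.0179), 0.191, np.float64(78.2)) d [-0.0022  0.0007  0.0014] rot [ 0.1 -0.  -0.1]
```

>>> servo_tool --pt "0.01 0 -0.001 0 0 0 0" --pt "0.01 0 -0.002 0 0 0 0" --pt "0.01 0 -0.003 0 0 0 0" --pt "0.01 0 -0.003 0 0 0 0"

```text
time_s: 23.55
eef_pos: [0.4837, -0.0154, 0.1928]
ee_rot: [3.135, -0.001, 1.362]
wrist_force: [19.5, 0.2, -9.4]
width: 0.0174
grip_force: 12.0
```

It is hard against the stop (19 N, only 0.6 mm of travel), so I'll relax, open and retreat.

>>> servo_tool --pt "0.01 0 0.002 0 0 0 0" --pt "0.035 0 0.002 0 0 0 0" --pt "0.05 0 0.002 0 0 0 0" --pt "0.05 0 0.002 0 0 0 0" --pt "0.05 0 0.002 -0.02 0 0 0" --pt "0.05 0 0.002 -0.06 0 0 0" --pt "0.05 0 0.002 -0.12 0 0 0" --pt "0.05 0 0.002 -0.15 0 0 0"

```text
time_s: 24.55
eef_pos: [0.4832, -0.0157, 0.345]
ee_rot: [3.139, -0.0, 1.363]
wrist_force: [0.1, 0.6, 0.1]
width: 0.0499
grip_force: 0.0
```

>>> servo_tool --pt "0.05 0.06 0 0 0 0 0" --pt "0.05 0.12 0 0 0 0 0" --pt "0.05 0.18 0 0 0 0 0" --pt "0.05 0.24 0 0 0 0 0" --pt "0.05 0.26 0 0 0 0 0" --pt "0.05 0.26 0 0 0 0 0"

```text
time_s: 25.3
eef_pos: [0.5361, 0.2393, 0.3415]
ee_rot: [-3.141, 0.001, 1.365]
wrist_force: [-0.0, -0.3, -0.2]
width: 0.0496
grip_force: 0.0
```

```bash
python3 - <<'E'
from h import *
print(arm.read_state()['wrist_force'],arm.read_state()['eef_pos'])
for n in('scene','top'):
    s=snap(n,n+'_end.png'); P=np.array([.463,-.1195,.176])
    for k in(2.07,2.2):
        f=np.radians(78.2)-(2.2-k); u=np.array([np.cos(f),np.sin(f),0]); K=P+u*.105
        print(n,k,'knob',proj(s,K+[0,0,.04]).round(1),proj(s,K+[0,0,.006]).round(1),'tip',proj(s,P+u*.155).round(1))
    m=(s['frame'].max(2)<45).astype(np.uint8); a,l,st,c=cv2.connectedComponentsWithStats(m)
    q=proj(s,K+[0,0,.023])
    print([(r.tolist(),x.round(1).tolist()) for r,x in zip(st,c) if 5<r[4]<2000 and np.hypot(*(x-q))<60])
E
```

```text
[-0.04862835 -0.26670057 -0.15793087] [0.53612351 0.23927395 0.34149282]
scene 2.07 knob [345.3 203.9] [344.9 218.4] tip [331.6 204.1]
scene 2.2 knob [338.5 206.7] [338.3 221.2] tip [322.1 208. ]
[([321, 207, 5, 4, 10], [322.7, 208.6]), ([334, 207, 10, 18, 144], [338.8, 215.6]), ([348, 225, 6, 7, 18], [350.4, 227.8]), ([334, 229, 5, 4, 12], [336.1, 230.7]), ([379, 249, 5, 6, 20], [380.8, 252.0])]
top 2.07 knob [358.5 237.1] [357.4 238.8] tip [332.  230.4]
top 2.2 knob [356.5 244.5] [355.5 245.8] tip [329.1 240.7]
[([349, 229, 3, 7, 9], [350.0, 231.4]), ([327, 238, 6, 7, 32], [329.8, 241.1]), ([398, 239, 4, 14, 30], [399.4, 245.0]), ([351, 241, 10, 9, 71], [355.7, 245.1]), ([381, 258, 17, 16, 43], [392.7, 267.7]), ([345, 263, 9, 2, 10], [348.9, 263.6]), ([380, 273, 6, 2, 8], [383.0, 273.2])]
```

The knob and bar tip match the 2.2 rad prediction in both views, and the robot is clear. Handing in.

```bash
python3 -c "
from plant import arm
print(arm.hand_in())"
```

```text
the job is handed in; nothing more can be done
None
```

Both larger boxes are stacked flat in the magazine, the keeper bar is home against its stop (the knob and bar tip match 2.2 rad in both camera views), and the job was handed in at about 25 s; no verdict was returned.

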